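# Fit the bayonet lamp module and open the shutter

## Robot

A 6-joint arm with a two-finger parallel gripper is mounted at the origin on a cart in front of the work surface, level with it; the furniture and walls round the work are solid. World frame = base frame: x ahead of the robot, y to its left, z up, the work surface at z = 0. Lengths are in mm, angles in rad, forces in N, time in s.
With the tool pointing down it reaches from about 350 to 975 mm from the base axis. Payload 7.1 kg.
Tool frame: the origin (TCP) lies at the very end of the fingers, on their centre line; the grasp point (between the pads) lies 19 mm behind it; x points along the fingers, z is the direction in which the jaws open and shut, and the axes are right-handed (so a half turn about x gives the same grasp; the last joint's range is limited). The gripper opens to 88 mm and grips with 3 to 60 N. Pads are 20 mm wide; open, the fingers measure 115 mm over their backs; the gripper's body (75 mm by 178 mm) begins 61 mm behind the grasp point.
Start: joints at [1.316, 0.423, 1.63, -0, 1.089, -0.019], TCP at [145.982, 607.696, 222.675] pointing down, gripper open.
Joint ranges: [-3, 3], [-0.9, 2.11], [0.09, 2.58], [-1.31, 4.45], [0.11, 2.69], [-2.54, 2.54]. Speed limits (rad/s): [2.39, 2.39, 3.01, 3.14, 3.14, 3.14].

## Interface

Orientations are given as a rotation vector (axis times angle).
In Python, from workcell import * gives the robot as it stands.
- The arm moves only by the shell command python3 -m crank 'ROWS'. ROWS is JSON, a list of rows, each a list of 3 entries, a list of its own where there are three numbers: the shift along the tool's x, y, z in cm, then the turn, a rotation vector about the tool's x, y, z in degrees, then the finger opening in cm, from 0 to 8.78. In form: [[[dx, dy, dz], [rx, ry, rz], claw], ...]. A call has 1 to 5 rows; each row shifts and turns the commanded pose from where the row before left it, along the tool's axes as they then stand; what a row does not reach is not made up. A row lasts 1/8 s, in which the tool goes at most 62.5 mm and 10.7 degrees, less where a joint would pass 70% of its speed; a pose out of reach is approached as far as the arm can. A call with a gripper value outside its range is refused whole. The fingers move at their own pace and stop on an object; the grip force is fixed at half the most. Time passes only in rows, so rows that do not move let the fingers close. It gives the time, the measured TCP pose, the force and the opening at its end, in the units of the state.
- get_obs(): the state, without advancing time (a new reading comes with each control period).
- get_image(name): name is "scene" or "top" or "wrist"; returns a dict with "pixels" (400x640x3 uint8, red, green, blue), "mtx" (3x3 intrinsics, pixels), "view" (4x4, takes a point from world to camera coordinates). Camera axes: x right, y down, z forward; pixel columns grow to the right and rows downward; lengths in mm; the calibration is good to about 2 mm. A picture is of the moment at which its call begins. There is no depth.
- close_job(): hands the job in, once; it reports no verdict.
The state is a dict: "t": time; "qpos": joint angles; "qvel": joint speeds; "joint_torque": joint torques, N m; "ee_pos": TCP position; "orientation": TCP orientation; "ft_force": force on the tool from outside, world axes, zero at the start; "moment": the same for the moment, N m; "width": finger opening in mm.
Only numpy, scipy, OpenCV 4.12 (cv2) and the standard library are available. Lean on these libraries where they do the work, as an engineer would, in place of code of your own. Each camera call takes 0.05 s, during which the arm holds its last target.

## Task

Fit the blue-handled lamp module into the round socket of the grey light-source box: lower it with its two brass lugs through the entry slots, push it down against the spring, turn it a quarter turn clockwise as seen from above to its stop, and let the spring lift it home into its locking notches. Then slide the shutter by its orange fin away from its closed end to the next click stop, the middle one, so that the clear window stands over the light port, and let go. Leave the bottles, the timer and the petri dish where they are.

Things in the scene. Friction and masses are not known exactly. Their poses are not given: they have to be found in the camera images.
- lamp_grip (a point): Centre of the blue grip bar (60 x 22 x 34 mm) of the lamp module: loose, upright, 71 mm tall, 0.16 kg, at first standing on a white foam block 22 mm thick. z = up, x = along the bar and the lugs, y = across the bar (grasp, 22 mm). The bar reaches 17 mm above and below this point; under it a black disc, 66 mm across, 8 mm thick. The module is the same after a half turn.
- lamp_lugs (a point): Centre of the two brass lugs, 45 mm below lamp_grip on the module's axis, same axes. The lugs point along +x and -x, 10 mm wide, 6 mm high, 58 mm over both, on a metal plug 44 mm across that ends 9 mm below this point (its lowest 6 mm are 40 mm across).
- socket (a point): Centre of the socket's mouth, at the top of the fixed steel collar (80 mm across, 60 mm above the desk). z = up; x = the line through the two entry slots (16 mm wide, white marks); y = the line through the two locking notches (16 mm wide, red mark on one side). Bore 48 mm. The flange is 10 mm deep; the notches are cut 5 mm deep in its underside, hidden from above.
- spring_plate (a joint): How far the spring plate in the socket is pushed down, m: 0 = free, with lamp_grip 40 mm above socket (lugs in the slots); 6 N at first, 0.4 N more per mm; bottoms at 0.013. Below 0.008 (lamp_grip 32 mm above socket) the slots hold the lugs; deeper, it can turn: clockwise from above only, a quarter turn, stops 6 degrees beyond. Let go there, it rises to 0.003 (lamp_grip 37 mm): locked.
- shutter_fin (a point): Centre of the orange fin on the black shutter plate: 10 mm thick (x), 36 mm wide (y), reaching 15 mm above this point; the plate's top lies 15 mm below it, 52 mm above the desk. x = the sliding direction that opens the shutter, the x of light_box. The plate's clear window lies 57 mm to the +x of the fin, its amber filter 27 mm.
- light_box: Grey light-source box, 160 (x) x 192 (y) x 46 mm high, fixed on the desk; origin at the centre of its underside, x = the sliding direction of the shutter, z up. The socket axis is 52 mm to its +y, the shutter track 55 mm to its -y.
- shutter (a joint): Travel of the shutter plate in m along the x of light_box: 0 = closed (solid end over the port); click stops at 0, 0.030 (clear window over the port) and 0.060 (amber filter over it; end of travel). A sprung ball holds it at each stop and draws it in from about 5 mm either side; about 5 N moves it out of a stop.
- analyser_corner (a point): Foot of the left front corner of the tall grey analyser cabinet (fixed, 680 mm tall). Its front face runs from here 0.55 m to the right (-y) and its left side runs away from the robot (+x). It stands behind the foam block and to the right of the light box: keep the whole arm clear of it, and swing round to the left before reaching out to the box.
- wash_bottle: Small white bottle with blue band, 42 mm across, 92 mm tall, loose; origin at the centre of its base. Leave alone.
- amber_bottle: Amber reagent bottle, 62 mm across, 135 mm tall, loose; origin at the centre of its base. Leave alone.
- timer: White bench timer, 62 x 66 x 19 mm, loose; origin at the centre of its base. Leave alone.
- petri_dish: Closed petri dish, 92 mm across, 16 mm tall, loose; origin at the centre of its base. Leave alone.
There are look-alikes about, which are no part of the job. Of the things like the part that bears lamp_grip, leave any that is green or purple; of the rest the larger one is meant.

How it is judged:
By the outcome, as a careful person would: the job done as asked, in the order asked, and still so for the second after the job is handed in, with the robot touching nothing.
It also fails if it takes over 58 s, if anything falls off the work surface, if the arm or the gripper's body presses on something with over 40 N, if the wrist force passes 120 N, or if a joint passes its speed limit or range.

## Working session

There is one attempt and no reset: what is moved stays moved. The work goes in short steps, Python scripts to look and compute and a shell command to move; the robot and the scene stay as the last step left them, time stands still between calls to the robot, and variables do not carry over. Pictures are saved under pics/ and viewed, and the job is handed in when it is done.

```bash
mkdir -p pics; ls; python3 - <<'E'
from workcell import *
import cv2
o=get_obs(); print(o)
for n in("scene","top","wrist"):
    im=get_image(n); cv2.imwrite(f"pics/{n}0.png",im["pixels"][:,:,::-1]); print(n,im["mtx"].tolist(),im["view"].round(4).tolist())
E
```

```text
pics
{'t': 0.0, 'qpos': array([ 1.31597982e+00,  4.23850910e-01,  1.63065019e+00, -1.12206146e-05,
        1.08857870e+00, -1.89774155e-02]), 'qvel': array([ 8.85097812e-05, -1.28081743e-05, -2.22776623e-04,  7.09952922e-04,
       -9.06654368e-04, -2.21667875e-04]), 'joint_torque': array([-2.25771299e-03, -5.44612026e+01, -2.73671168e+01,  6.42524217e-02,
        2.27980746e-02, -9.63761227e-05]), 'ee_pos': array([145.86748711, 607.19479959, 221.91103896]), 'orientation': array([-1.03466636,  1.31278216,  1.03315286]), 'ft_force': array([ 0.5892424 ,  1.09423255, -0.15294808]), 'moment': array([-0.02238674,  0.01329219,  0.0275373 ]), 'width': 87.90525336566412}
scene [[478.4222233645009, 0.0, 319.1887502976379], [0.0, 478.4222233645009, 194.4872304391147], [0.0, 0.0, 1.0]] [[0.8897, -0.4566, -0.0051, -550.9288], [-0.2642, -0.5056, -0.8213, 209.4013], [0.3724, 0.732, -0.5705, 1147.0298], [0.0, 0.0, 0.0, 1.0]]
top [[448.4650608374943, 0.0, 316.49592334433817], [0.0, 448.4650608374943, 199.52643762543016], [0.0, 0.0, 1.0]] [[-0.0018, -1.0, 0.008, 3.0245], [-0.9976, 0.0012, -0.0688, 599.0428], [0.0688, -0.0081, -0.9976, 1245.2774], [0.0, 0.0, 0.0, 1.0]]
wrist [[327.60525088918376, 0.0, 319.7678765201583], [0.0, 327.60525088918376, 200.31910722480708], [0.0, 0.0, 1.0]] [[0.2344, 0.9721, -0.0013, -623.5816], [0.9293, -0.2237, 0.2939, -35.9129], [0.2854, -0.0701, -0.9558, 392.3833], [0.0, 0.0, 0.0, 1.0]]
```

View pics/scene0.png

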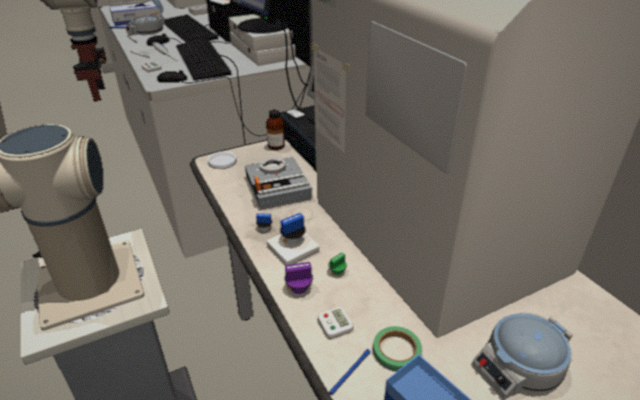

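View pics/top0.png

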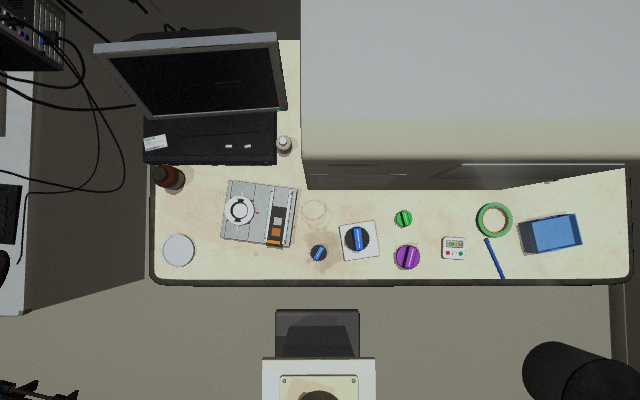

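View pics/wrist0.png

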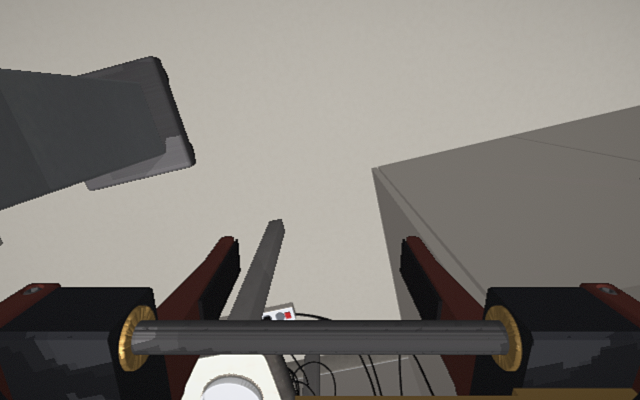

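The scene and top views show the large blue lamp on the white foam at top pixel (357,239), with the box near (260,213) and its socket at (240,210). The shutter is at about (278,225). I'll enlarge these.

```bash
python3 - <<'E'
import cv2
a=cv2.imread("pics/top0.png")
cv2.imwrite("pics/top0a.png",cv2.resize(a[170:260,215:305],None,fx=6.6,fy=6.6,interpolation=cv2.INTER_CUBIC))
cv2.imwrite("pics/top0b.png",cv2.resize(a[210:270,300:390],None,fx=8,fy=8,interpolation=cv2.INTER_CUBIC))
s=cv2.imread("pics/scene0.png")
cv2.imwrite("pics/sc0.png",cv2.resize(s[145:270,235:335],None,fx=4.8,fy=4.8,interpolation=cv2.INTER_CUBIC))
E
```

```text
(no output)
```

View pics/top0a.png

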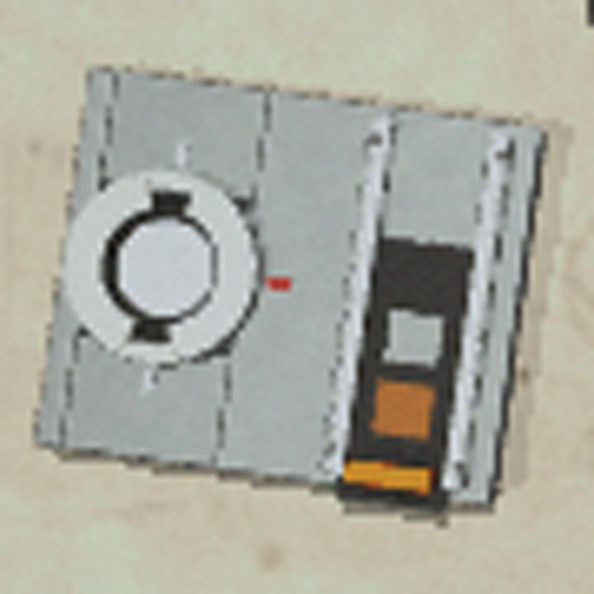

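View pics/top0b.png

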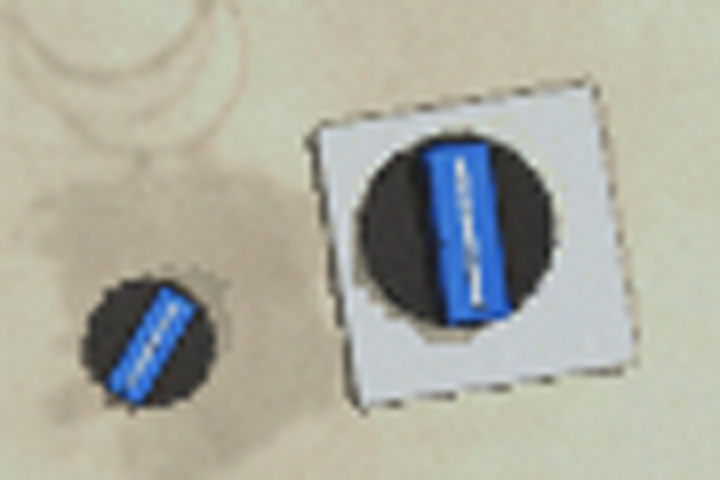

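View pics/sc0.png

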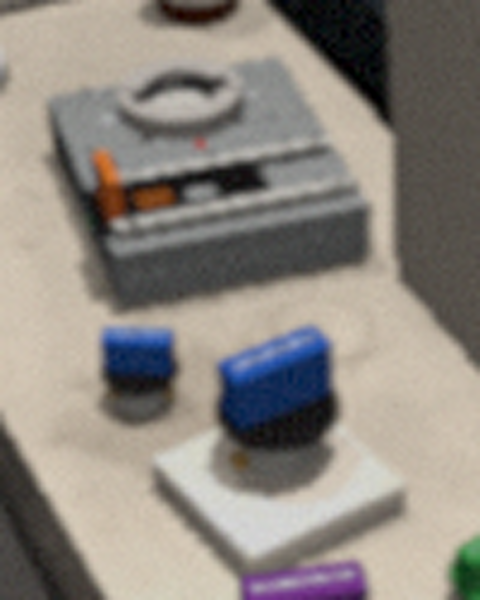

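```bash
cat > h.py <<'E'
import numpy as np, cv2
from scipy.spatial.transform import Rotation as R
TOP=(np.array([[448.4650608374943,0,316.49592334433817],[0,448.4650608374943,199.52643762543016],[0,0,1]]),np.array([[-0.0018,-1.0,0.008,3.0245],[-0.9976,0.0012,-0.0688,599.0428],[0.0688,-0.0081,-0.9976,1245.2774],[0,0,0,1]]))
def back(uv,z,K,V):
    d=V[:3,:3].T@np.linalg.inv(K)@np.array([uv[0],uv[1],1.]); c=-V[:3,:3].T@V[:3,3]
    return c+d*(z-c[2])/d[2]
def proj(p,K,V):
    q=K@(V[:3,:3]@np.asarray(p,float)+V[:3,3]); return q[:2]/q[2]
def shot(n,f,crop=None,s=1):
    from workcell import get_image
    im=get_image(n); a=im["pixels"][:,:,::-1]
    if crop: x0,x1,y0,y1=crop; a=a[y0:y1,x0:x1]
    cv2.imwrite(f"pics/{f}.png",cv2.resize(a,None,fx=s,fy=s,interpolation=cv2.INTER_CUBIC))
    np.savez(f"pics/{f}.npz",K=im["mtx"],V=im["view"]); return im
def ld(f):
    d=np.load(f"pics/{f}.npz"); return d["K"],d["V"]
E
python3 - <<'E'
from h import *
from workcell import get_image
im=get_image("top"); K,V=im["mtx"],im["view"]
f=lambda c,o,s:((c[0]+.5)/s-.5+o[0],(c[1]+.5)/s-.5+o[1])
A=lambda c,z:back(f(c,(215,170),6.6),z,K,V).round(1)
B=lambda c,z:back(f(c,(300,210),8),z,K,V).round(1)
def ang(p,q): d=q-p; return round(float(np.degrees(np.arctan2(d[1],d[0]))),2), round(float(np.hypot(d[0],d[1])),1)
c=[B(p,93) for p in((425,147),(490,143),(512,318),(447,325))]; print("lamp",c,np.mean(c,0),ang(c[2],c[1]),ang(c[3],c[0]),ang(c[1],c[0]))
print("disc",B((457,229),59))
print("collar",A((163,267),60),"L,R",A((65,267),60),A((262,267),60))
m=[A(p,46) for p in((184,153),(148,381))];print("marks",m,ang(m[1],m[0]),(m[0]+m[1])/2)
b=[A(p,46) for p in((92,70),(38,443),(492,508),(545,130))];print("box",b,np.mean(b,0),ang(b[1],b[0]),ang(b[2],b[3]),ang(b[2],b[1]))
print("fin top",[A(p,82) for p in((343,465),(430,475),(388,470))])
print("small",B((150,342),40))
for n,(u,z) in {"dish":((178,250),16),"wash":((284,144),46)}.items(): print(n,back(u,z,K,V))
print("corner",back((303,189),0,K,V))
E
```

```text
lamp [array([518.4, -93.1,  93. ]), array([ 519.7, -114.7,   93. ]), array([ 462. , -121.4,   93. ]), array([459.8, -99.9,  93. ])] [ 489.975 -107.275   93.   ] (6.62, 58.1) (6.62, 59.0) (93.44, 21.6)
disc [ 490.8 -106.8   59. ]
collar [567.9 213.1  60. ] L,R [567.9 253.5  60. ] [567.8 172.2  60. ]
marks [array([616.3, 207.1,  46. ]), array([521. , 221.1,  46. ])] (-8.36, 96.3) [568.65 214.1   46.  ]
box [array([651.3, 246. ,  46. ]), array([495.3, 266.6,  46. ]), array([468. ,  77.7,  46. ]), array([625.8,  55.9,  46. ])] [560.1  161.55  46.  ] (-7.52, 157.4) (-7.87, 159.3) (81.78, 190.9)
fin top [array([486.7, 136. ,  82. ]), array([482.6, 100.9,  82. ]), array([484.7, 117.8,  82. ])]
small [451.8  -2.5  40. ]
dish [457.95186321 390.75335347  16.        ]
wash [752.59132157  92.67624689  46.        ]
corner [630.82670337  40.68799314   0.        ]
```

```bash
cat >> h.py <<'E'
def plan(p,zyaw=None):
    """shift (cm) in tool axes to p, and turn about tool x (deg, first do the shift) to bring jaw axis to zyaw mod 180"""
    from workcell import get_obs
    o=get_obs(); M=R.from_rotvec(o["orientation"]).as_matrix()
    print("t",round(o["t"],2),"pos",o["ee_pos"].round(1),"F",o["ft_force"].round(1),"Mz",o["moment"].round(2),"w",round(o["width"],1),"q",o["qpos"].round(2))
    zy=np.degrees(np.arctan2(M[1,2],M[0,2])); print("tool x",M[:,0].round(4),"z yaw",zy.round(2))
    print("shift cm",(M.T@(np.array(p)-o["ee_pos"])/10).round(2))
    if zyaw is not None:
        d=(zyaw-zy+90)%180-90; print("turn about tool x deg",round(-d,2))
E
python3 -c "
from h import *
plan((490,-107,200),96.6)"
```

```text
t 0.2 pos [145.9 607.4 222.2] F [-0.7  0.9  0.6] Mz [ 0.01 -0.    0.  ] w 87.7 q [ 1.32  0.42  1.63 -0.    1.09 -0.02]
tool x [-2.e-04 -9.e-04 -1.e+00] z yaw 76.49
shift cm [  2.28 -50.15 -61.42]
turn about tool x deg -20.11
```

```bash
python3 -m crank '[[[0.1,-3.6,-4.4],[0,0,0],8.7],[[0.1,-3.6,-4.4],[0,0,0],8.7],[[0.1,-3.6,-4.4],[0,0,0],8.7],[[0.1,-3.6,-4.4],[0,0,0],8.7],[[0.1,-3.6,-4.4],[0,0,0],8.7]]'; python3 -m crank '[[[0.1,-3.6,-4.4],[0,0,0],8.7],[[0.1,-3.6,-4.4],[0,0,0],8.7],[[0.1,-3.6,-4.4],[0,0,0],8.7],[[0.1,-3.6,-4.4],[0,0,0],8.7],[[0.1,-3.6,-4.4],[0,0,0],8.7]]'; python3 -m crank '[[[0.2,-3.6,-4.4],[-5,0,0],8.7],[[0.2,-3.6,-4.4],[-5,0,0],8.7],[[0.2,-3.6,-4.4],[-5,0,0],8.7],[[0,0,0],[-4,0,0],8.7],[[0,0,0],[0,0,0],8.7]]'
python3 -c "
from h import *
plan((490,-107,200),96)
shot('wrist','w1')"
```

```text
t: 0.82
ee_pos: [270.1, 350.1, 217.7]
orientation: [-1.034, 1.311, 1.034]
ft_force: [-0.1, -0.6, 0.0]
width: 87.1
t: 1.45
ee_pos: [393.9, 94.0, 212.9]
orientation: [-1.034, 1.311, 1.033]
ft_force: [0.9, 0.8, 0.7]
width: 86.8
t: 2.08
ee_pos: [480.1, -50.9, 206.4]
orientation: [-1.278, 1.164, 1.279]
ft_force: [0.2, -0.5, -0.8]
width: 86.8
t 2.08 pos [480.1 -50.9 206.4] F [ 0.2 -0.5 -0.8] Mz [ 0.06 -0.06  0.01] w 86.8 q [-0.13  0.24  1.95  0.    0.95 -1.8 ]
tool x [-8.e-04  1.e-04 -1.e+00] z yaw 95.38
shift cm [ 0.63 -0.46 -5.68]
turn about tool x deg -0.62
```

View pics/w1.png

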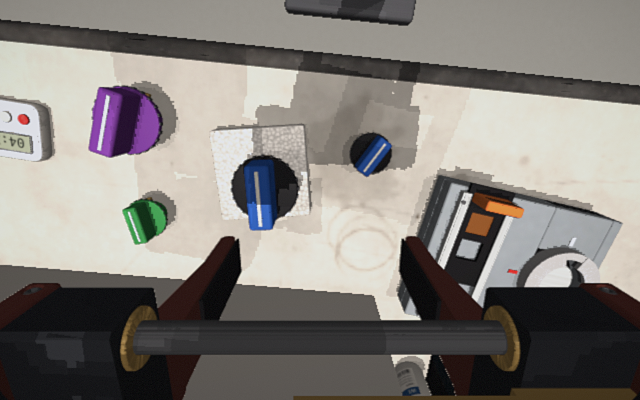

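The wrist view shows the lamp at (262,190) on its foam, the shutter fin at (498,205) and the socket at (558,280). I'll enlarge the lamp and the box for a second measurement.

```bash
python3 - <<'E'
import cv2
a=cv2.imread("pics/w1.png")
cv2.imwrite("pics/w1a.png",cv2.resize(a[120:240,200:320],None,fx=5,fy=5,interpolation=cv2.INTER_CUBIC))
cv2.imwrite("pics/w1b.png",cv2.resize(a[160:310,420:630],None,fx=3.8,fy=3.8,interpolation=cv2.INTER_CUBIC))
E
```

```text
(no output)
```

View pics/w1a.png

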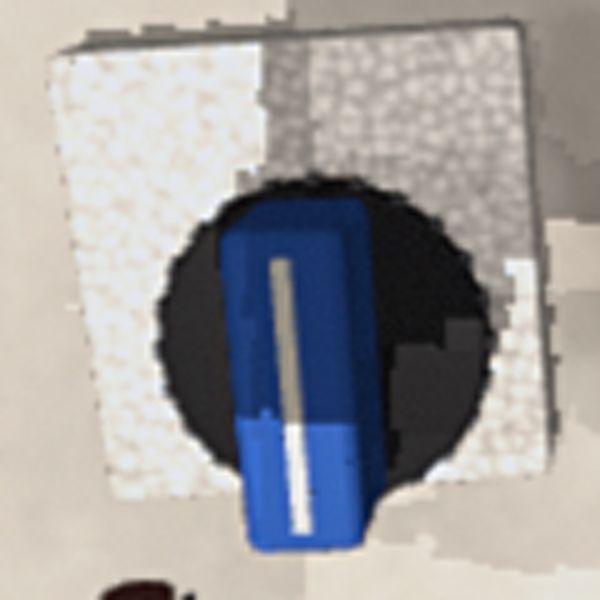

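View pics/w1b.png

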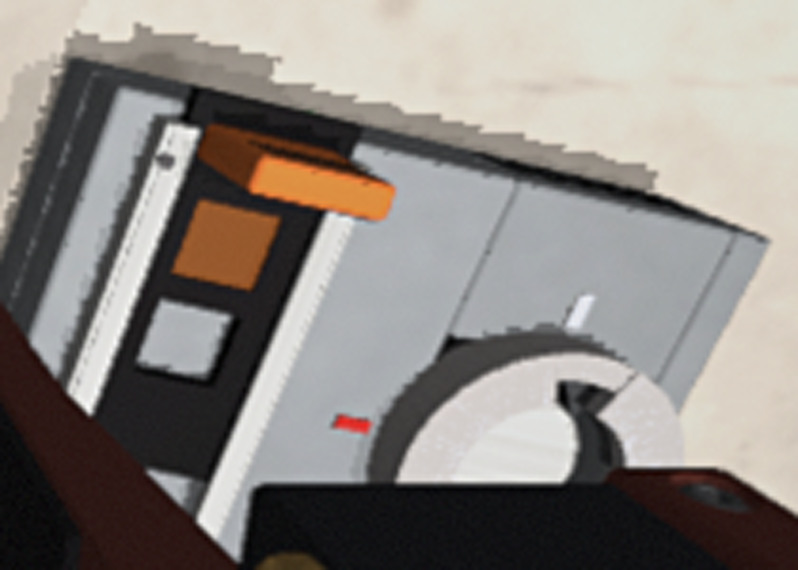

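```bash
python3 - <<'E'
from h import *
K,V=ld('w1')
f=lambda c,o,s:((c[0]+.5)/s-.5+o[0],(c[1]+.5)/s-.5+o[1])
B=lambda c,z:back(f(c,(200,120),5),z,K,V).round(1)
A=lambda c,z:back(f(c,(420,160),3.8),z,K,V).round(1)
def ang(p,q): d=q-p; return round(float(np.degrees(np.arctan2(d[1],d[0]))),2), round(float(np.hypot(d[0],d[1])),1)
s=[B(p,93) for p in((280,258),(303,533))]; print(s,(s[0]+s[1])/2,ang(*s))
c=[B(p,93) for p in((222,233),(341,230),(364,547),(250,549))]; print(c,np.mean(c,0),ang(c[1],c[2]),ang(c[0],c[3]))
print("disc",B((327,340),59))
c=[A(p,82) for p in((260,155),(395,185),(388,220),(250,188))]; print("fin",c,np.mean(c,0),ang(c[0],c[1]),ang(c[3],c[2]),ang(c[0],c[3]))
m=[A(p,46) for p in((352,424),(580,312),(768,240),(75,60))];print("red,white,cornerNL,NR",m)
E
```

```text
[array([ 463.4, -108.5,   93. ]), array([ 513.7, -102.6,   93. ])] [ 488.55 -105.55   93.  ] (6.69, 50.6)
[array([ 460. , -118.6,   93. ]), array([457.6, -98.3,  93. ]), array([515.4, -91.5,  93. ]), array([ 517.7, -112. ,   93. ])] [ 487.675 -105.1     93.   ] (6.71, 58.2) (6.53, 58.1)
disc [ 486.7 -104.9   59. ]
fin [array([473.5, 102.8,  82. ]), array([477.9, 137.3,  82. ]), array([486.9, 138.1,  82. ]), array([481.9, 102.4,  82. ])] [480.05 120.15  82.  ] (82.73, 34.8) (82.03, 36.0) (-2.73, 8.4)
red,white,cornerNL,NR [array([560.5, 169.6,  46. ]), array([519.8, 224.4,  46. ]), array([493.8, 269.4,  46. ]), array([461.3,  67.8,  46. ])]
```

```bash
python3 -m crank '[[[3.3,-0.3,-5.5],[-1.3,0,0],8.7],[[3.5,0,0],[0,0,0],8.7],[[3.5,0,0],[0,0,0],8.7],[[0,0,0],[0,0,0],8.7]]'
python3 -c "
from h import *
plan((488.5,-106,62),96.65)
shot('wrist','w2')"
```

```text
t: 2.62
ee_pos: [486.2, -102.3, 102.8]
orientation: [-1.292, 1.153, 1.3]
ft_force: [-0.6, 0.5, -1.2]
width: 87.0
t 2.62 pos [ 486.2 -102.3  102.8] F [-0.6  0.5 -1.2] Mz [ 0.03  0.04 -0.07] w 87.0 q [-0.23  0.43  1.99  0.    0.74 -1.92]
tool x [-0.005   0.0012 -1.    ] z yaw 96.79
shift cm [ 4.08 -0.2  -0.4 ]
turn about tool x deg 0.14
```

View pics/w2.png

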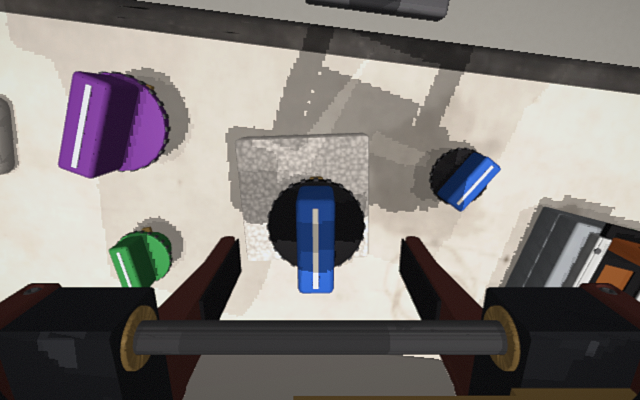

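```bash
python3 - <<'E'
from h import *
K,V=ld('w2')
p=back((316,209),93,K,V);q=back((316,288),93,K,V);print(p,q,(p+q)/2)
E
python3 -m crank '[[[1.4,-0.2,-0.3],[0,0,0],8.7],[[1.4,0,0],[0,0,0],8.7],[[1.1,0,0],[0,0,0],8.7],[[0,0,0],[0,0,0],8.7],[[0,0,0],[0,0,0],8.7]]'
python3 -c "
from h import *
plan((488.5,-106,62),96.65)
shot('wrist','w3')"
```

```text
[ 464.11472191 -107.78838463   93.        ] [ 513.72232773 -102.09302626   93.        ] [ 488.91852482 -104.94070545   93.        ]
t: 3.3
ee_pos: [490.7, -106.2, 65.6]
orientation: [-1.296, 1.151, 1.296]
ft_force: [-0.9, 0.3, 0.3]
width: 87.0
t 3.3 pos [ 490.7 -106.2   65.6] F [-0.9  0.3  0.3] Mz [ 0.04  0.04 -0.04] w 87.0 q [-0.24  0.5   1.99 -0.    0.65 -1.93]
tool x [-0. -0. -1.] z yaw 96.79
shift cm [0.36 0.22 0.04]
turn about tool x deg 0.14
```

View pics/w3.png

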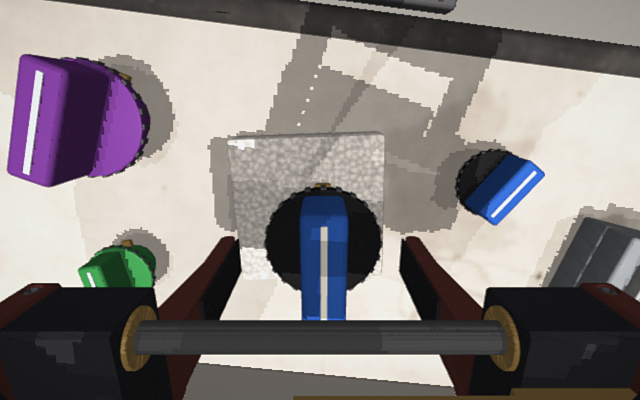

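```bash
python3 -m crank '[[[0.3,0.2,0],[0,0,0],8.7],[[0,0,0],[0,0,0],4],[[0,0,0],[0,0,0],1.5],[[0,0,0],[0,0,0],1.5],[[0,0,0],[0,0,0],1.5]]'
python3 -m crank '[[[0,0,0],[0,0,0],1.5],[[0,0,0],[0,0,0],1.5],[[0,0,0],[0,0,0],1.5]]'
```

```text
t: 3.98
ee_pos: [488.7, -106.4, 62.6]
orientation: [-1.296, 1.151, 1.296]
ft_force: [0.2, -0.3, -0.1]
width: 50.4
t: 4.35
ee_pos: [488.6, -106.3, 62.6]
orientation: [-1.296, 1.151, 1.296]
ft_force: [0.4, -0.2, -0.8]
width: 21.8
```

```bash
python3 -m crank '[[[-2,0,0],[0,0,0],1.5],[[-4,0,0],[0,0,0],1.5],[[-4,0,0],[0,0,0],1.5],[[-1.5,0,0],[0,0,0],1.5],[[0,0,0],[0,0,0],1.5]]'
python3 -c "
from h import *
plan((480,200,174),82)
shot('wrist','w4')"
```

```text
t: 4.97
ee_pos: [489.0, -106.4, 177.9]
orientation: [-1.297, 1.15, 1.295]
ft_force: [0.5, 0.2, -1.5]
width: 22.0
t 4.97 pos [ 489.  -106.4  177.9] F [ 0.5  0.2 -1.5] Mz [ 0.03 -0.01  0.02] w 22.0 q [-0.24  0.3   1.94 -0.    0.9  -1.93]
tool x [ 1.5e-03 -4.0e-04 -1.0e+00] z yaw 96.79
shift cm [ 0.37 -2.73 30.54]
turn about tool x deg 14.79
```

View pics/w4.png

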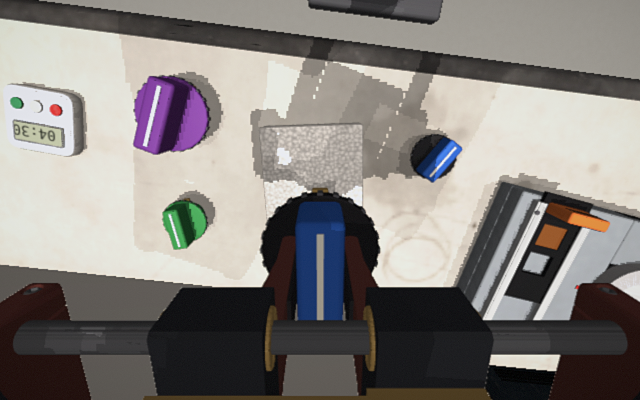

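```bash
python3 - <<'E'
from h import *
from workcell import get_obs
K,V=ld('w4'); o=get_obs(); M=R.from_rotvec(o["orientation"]).as_matrix()
for uv in((320,234),(300,216),(341,216)):
    print(M.T@(back(uv,208.3,K,V)-o["ee_pos"]))
E
python3 -m crank '[[[0.1,-0.2,4],[0,0,0],1.5],[[0.1,-0.4,5.5],[0,0,0],1.5],[[0.1,-0.6,5.5],[0,0,0],1.5],[[0,-0.6,5.5],[0,0,0],1.5],[[0,-0.6,5.5],[0,0,0],1.5]]'
python3 -m crank '[[[0,-0.4,4.5],[4,0,0],1.5],[[0,0,0],[5,0,0],1.5],[[0,0,0],[5.7,0,0],1.5],[[0,0,0],[0,0,0],1.5],[[0,0,0],[0,0,0],1.5]]'
python3 -c "
from h import *
plan((567.5,213.3,174),82)
shot('wrist','w5');shot('top','t5')"
```

```text
[-31.44856882  23.96501427  -0.88392006]
[-31.44564948  32.31482757  -9.45734285]
[-31.44191268  32.30523914   8.12647729]
t: 5.65
ee_pos: [480.4, 156.1, 172.6]
orientation: [-1.295, 1.154, 1.298]
ft_force: [0.6, -0.1, -1.4]
width: 21.6
t: 6.28
ee_pos: [479.9, 199.4, 173.5]
orientation: [-1.108, 1.273, 1.109]
ft_force: [-0.3, 1.3, -1.6]
width: 21.9
t 6.28 pos [479.9 199.4 173.5] F [-0.3  1.3 -1.6] Mz [-0.01  0.    0.01] w 21.9 q [ 0.37  0.34  1.9  -0.    0.91 -1.06]
tool x [-1.8e-03 -7.0e-04 -1.0e+00] z yaw 82.19
shift cm [-0.07 -8.49  2.56]
turn about tool x deg 0.19
```

View pics/w5.png

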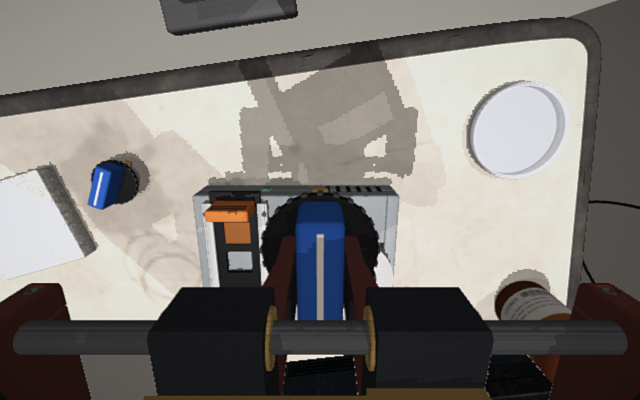

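```bash
python3 - <<'E'
import cv2
a=cv2.imread("pics/w5.png")
cv2.imwrite("pics/w5a.png",cv2.resize(a[175:325,250:400],None,fx=4,fy=4,interpolation=cv2.INTER_CUBIC))
b=cv2.imread("pics/t5.png")
cv2.imwrite("pics/t5a.png",cv2.resize(b[160:270,200:320],None,fx=5,fy=5,interpolation=cv2.INTER_CUBIC))
E
```

```text
(no output)
```

View pics/w5a.png

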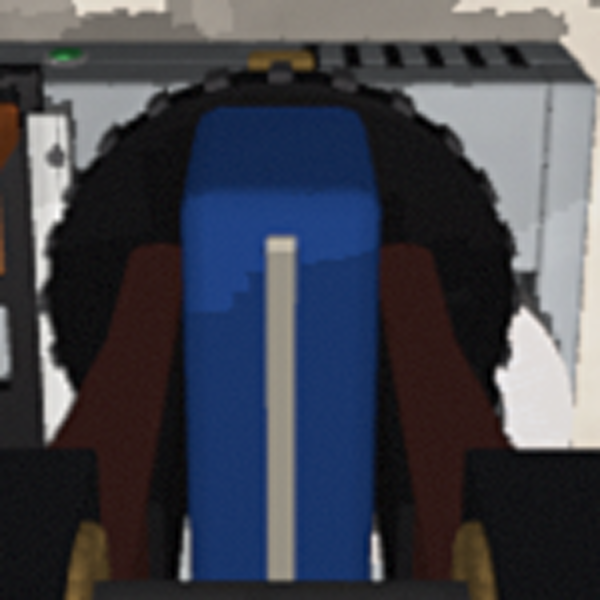

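View pics/t5a.png

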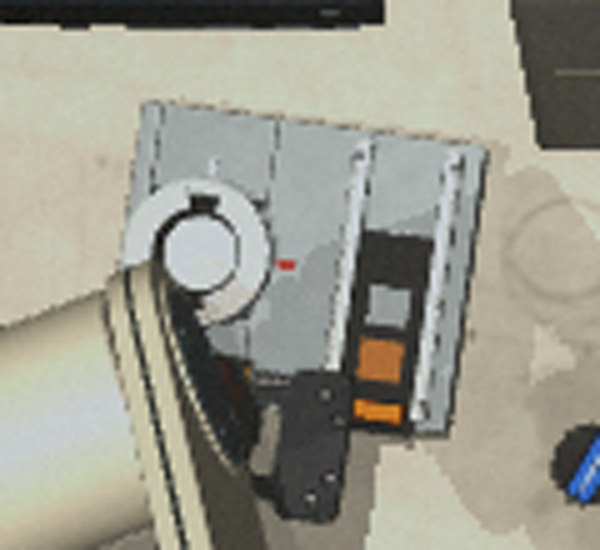

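```bash
python3 - <<'E'
from h import *
from workcell import get_obs
K,V=ld('w5'); o=get_obs(); M=R.from_rotvec(o["orientation"]).as_matrix()
T=np.eye(4);T[:3,:3]=M;T[:3,3]=o["ee_pos"]
C=V@T # tool->cam
print("cam in tool",(-C[:3,:3].T@C[:3,3]).round(1),"look",C[2,:3].round(3))
x=np.array([0,0,-1.])
for yaw in (82,62,42,22,2,-18):
  for px in (480,500,520,540,560,580,600):
    for py in (150,180,210,240,270,300,330):
      z=np.array([np.cos(np.radians(yaw)),np.sin(np.radians(yaw)),0]); y=np.cross(z,x)
      T2=np.eye(4);T2[:3,:3]=np.c_[x,y,z];T2[:3,3]=(px,py,174)
      W=C@np.linalg.inv(T2)
      ps=np.array([proj((567.5+40*np.cos(a),213.5+40*np.sin(a),60),K,W) for a in np.linspace(0,6.28,16)])
      if ps[:,1].max()<275 and ps[:,1].min()>5 and (ps[:,0].min()>385 or ps[:,0].max()<255) and ps[:,0].max()<600 and ps[:,0].min()>40:
        q6=np.degrees(np.arctan2(py,px))-yaw; print(yaw,px,py,"q6",q6.round(),ps.mean(0).round())
E
```

```text
cam in tool [-162.3   80.7   -0.7] look [ 0.956 -0.293 -0.   ]
82 560 330 q6 -51.0 [194. 223.]
82 580 330 q6 -52.0 [189. 202.]
82 600 330 q6 -53.0 [183. 180.]
62 600 330 q6 -33.0 [191. 225.]
42 480 150 q6 -25.0 [444. 209.]
22 480 150 q6 -5.0 [446. 167.]
-18 480 270 q6 47.0 [435. 223.]
```

```bash
python3 -m crank '[[[0,0.35,-2.45],[0,0,0],1.5],[[0,0.35,-2.45],[10,0,0],1.5],[[0,0,0],[10,0,0],1.5],[[0,0,0],[10,0,0],1.5],[[0,0,0],[10,0,0],1.5]]'
python3 -m crank '[[[0,0,0],[0,0,0],1.5],[[0,0,0],[0,0,0],1.5]]'
python3 -c "
from h import *
plan((567.5,213.3,174),82)
shot('wrist','w6')
import cv2
a=cv2.imread('pics/w6.png')
cv2.imwrite('pics/w6a.png',cv2.resize(a[100:300,320:560],None,fx=3,fy=3,interpolation=cv2.INTER_CUBIC))"
```

```text
t: 7.0
ee_pos: [466.8, 151.9, 174.6]
orientation: [-0.57, 1.494, 0.57]
ft_force: [0.1, -0.2, -0.6]
width: 21.7
t: 7.25
ee_pos: [466.7, 152.1, 174.5]
orientation: [-0.577, 1.493, 0.577]
ft_force: [0.8, 0.8, -1.1]
width: 21.9
t 7.25 pos [466.7 152.1 174.5] F [ 0.8  0.8 -1.1] Mz [-0.01  0.02  0.  ] w 21.9 q [ 0.29  0.3   1.96 -0.    0.89 -0.45]
tool x [-0. -0. -1.] z yaw 42.29
shift cm [ 0.05 -2.26 11.57]
turn about tool x deg -39.71
```

View pics/w6.png

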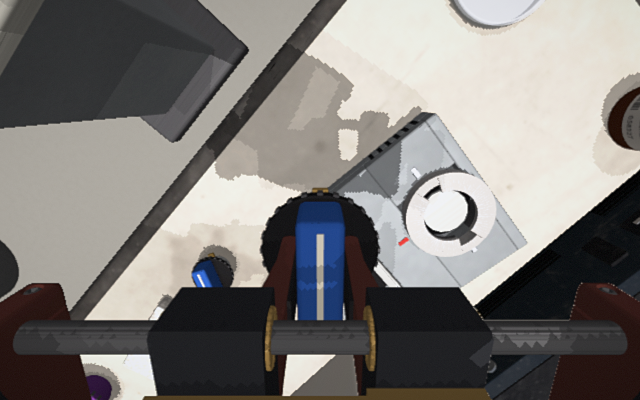

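View pics/w6a.png

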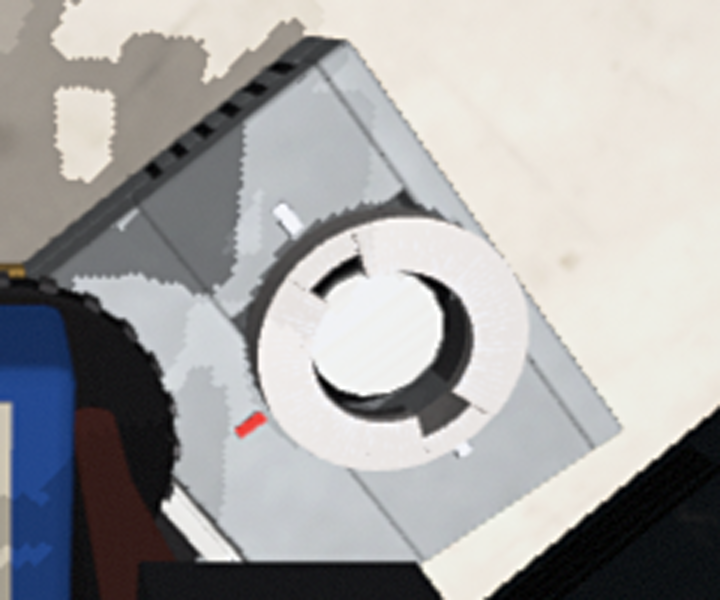

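```bash
python3 - <<'E'
from h import *
from workcell import get_obs
from scipy.optimize import least_squares
K,V=ld('w6'); o=get_obs(); M=R.from_rotvec(o["orientation"]).as_matrix()
f=lambda c:((c[0]+.5)/3-.5+320,(c[1]+.5)/3-.5+100)
e=np.array([f((257,343))[0],f((530,343))[0],f((0,215))[1],f((0,472))[1]])
a=np.linspace(0,2*np.pi,360)
def ext(p):
    ps=np.array([proj((p[0]+p[2]*np.cos(t),p[1]+p[2]*np.sin(t),60),K,V) for t in a]); return np.array([ps[:,0].min(),ps[:,0].max(),ps[:,1].min(),ps[:,1].max()])
r=least_squares(lambda p:ext(p)-e,[567,213,40]); print(r.x,r.fun)
m=[back(f(p),46,K,V) for p in((288,220),(463,450))]; d=m[1]-m[0]; print(m,(m[0]+m[1])/2,np.degrees(np.arctan2(d[1],d[0])),np.hypot(*d[:2]))
c=[back(f(p),46,K,V) for p in((350,42),(622,429))]; d=c[1]-c[0]; print("left edge",c,np.degrees(np.arctan2(d[1],d[0])),np.hypot(*d[:2]))
red=back(f((250,424)),46,K,V);print("red",red)
# lamp in hand
for uv in ((320,234.5),(320,222.5)): print(M.T@(back(uv,208.3-3.4,K,V)-o["ee_pos"]))
E
```

```text
[566.87634891 216.46348339  40.69308758] [-0.11732855  0.11623482  0.11985937 -0.13000608]
[array([519.82148282, 222.72955215,  46.        ]), array([618.11235481, 208.92568274,  46.        ])] [568.96691881 215.82761745  46.        ] -7.994276887096242 99.25543978924965
left edge [array([494.65609641, 270.22521837,  46.        ]), array([650.36948118, 248.27063636,  46.        ])] -8.0254343564166 157.25349557265116
red [560.13690648 168.70042048  46.        ]
[-30.34883486  23.84648054  -0.16974406]
[-30.34897598  29.44930856  -0.1700937 ]
```

```bash
python3 -m crank '[[[0,3.93,4.45],[0,0,0],1.5],[[0,3.93,4.45],[0,0,0],1.5],[[0,0,0],[10,0,0],1.5],[[0,0,0],[10,0,0],1.5],[[0,0,0],[10,0,0],1.5]]'
python3 -m crank '[[[0,0,0],[10,0,0],1.5],[[0,0,0],[10,0,0],1.5],[[0,0,0],[10,0,0],1.5],[[0,0,0],[0,0,0],1.5],[[0,0,0],[0,0,0],1.5]]'
python3 -c "
from h import *
plan((567.5,213.3,174),82)
shot('wrist','w7')
import cv2
a=cv2.imread('pics/w7.png')
cv2.imwrite('pics/w7a.png',cv2.resize(a[120:320,320:560],None,fx=3,fy=3,interpolation=cv2.INTER_CUBIC))"
```

```text
t: 7.92
ee_pos: [479.9, 270.5, 174.4]
orientation: [-0.164, 1.565, 0.163]
ft_force: [-0.2, 0.7, -2.0]
width: 21.4
t: 8.55
ee_pos: [480.1, 270.2, 174.5]
orientation: [0.242, 1.557, -0.242]
ft_force: [0.3, -0.2, -0.7]
width: 21.8
t 8.55 pos [480.1 270.2 174.5] F [ 0.3 -0.2 -0.7] Mz [-0.1   0.14  0.08] w 21.8 q [ 0.49  0.38  1.83 -0.    0.93  0.8 ]
tool x [-1.e-04 -1.e-04 -1.e+00] z yaw -17.67
shift cm [ 0.05 -2.77 10.06]
turn about tool x deg 80.33
```

View pics/w7a.png

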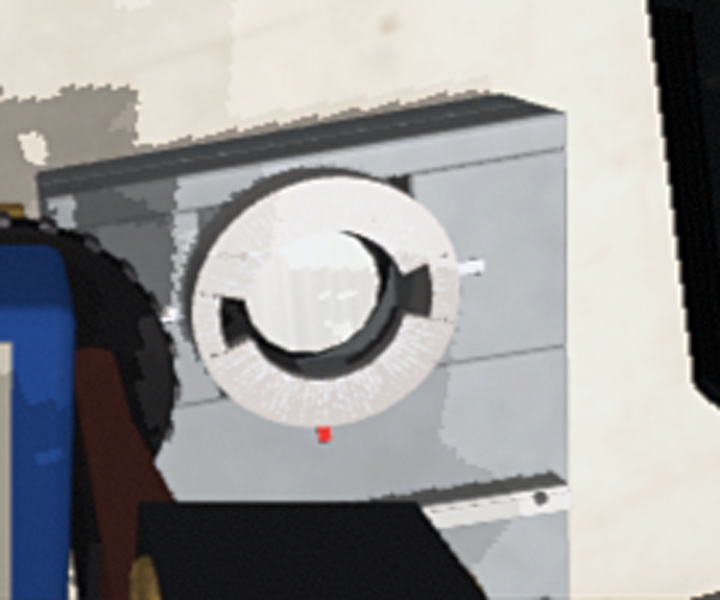

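```bash
python3 - <<'E'
from h import *
from scipy.optimize import least_squares
a=np.linspace(0,2*np.pi,360)
def fit(n,oy,l,r,t,b):
    K,V=ld(n); f=lambda c,o:(c+.5)/3-.5+o
    e=np.array([f(l,320),f(r,320),f(t,oy),f(b,oy)])
    def ext(p):
        ps=np.array([proj((p[0]+p[2]*np.cos(t),p[1]+p[2]*np.sin(t),60),K,V) for t in a]); return np.array([ps[:,0].min(),ps[:,0].max(),ps[:,1].min(),ps[:,1].max()])
    r=least_squares(lambda p:ext(p)-e,[567,213,40]); print(n,r.x,r.fun.round(2)); return r.x[:2]
s1=fit('w6',100,257,530,215,472); s2=fit('w7',120,192,460,177,428)
def Rm(yaw): # columns tool y, tool z in world xy
    c,s=np.cos(np.radians(yaw)),np.sin(np.radians(yaw)); return np.array([[-s,c],[c,s]])
A=np.r_[np.c_[np.eye(2),Rm(42.29)],np.c_[np.eye(2),Rm(-17.67)]]
x=np.linalg.solve(A,np.r_[s1,s2]); print("socket",x[:2],"bias tool y,z",x[2:])
K,V=ld('w7')
f=lambda c:((c[0]+.5)/3-.5+320,(c[1]+.5)/3-.5+120)
m=[back(f(p),46,K,V) for p in((167,316),(472,267))]; d=m[1]-m[0]; print(m,np.degrees(np.arctan2(d[1],d[0])))
E
```

```text
w6 [566.87634891 216.46348339  40.69308758] [-0.12  0.12  0.12 -0.13]
w7 [566.1167043  215.95639606  40.24086488] [-0.09  0.09  0.09 -0.1 ]
socket [566.05702187 216.86834191] bias tool y,z [-0.85080508  0.33367341]
[array([520.66901582, 221.83072043,  46.        ]), array([615.68705163, 208.69943387,  46.        ])] -7.868313748049583
```

```bash
python3 -m crank '[[[0,-1.25,4.92],[0,0,0],1.5],[[0,-1.25,4.92],[0,0,0],1.5],[[0,0,0],[-10,0,0],1.5],[[0,0,0],[-10,0,0],1.5],[[0,0,0],[-10,0,0],1.5]]'
python3 -m crank '[[[0,0,0],[-10,0,0],1.5],[[0,0,0],[-10,0,0],1.5],[[0,0,0],[-10,0,0],1.5],[[0,0,0],[-10,0,0],1.5],[[0,0,0],[-10,0,0],1.5]]'
python3 -m crank '[[[1,0,0],[-10,0,0],1.5],[[2,0,0],[-9.7,0,0],1.5],[[2.5,0,0],[0,0,0],1.5],[[0,0,0],[0,0,0],1.5],[[0,0,0],[0,0,0],1.5]]'
python3 -c "
from h import *
plan((566.3,216.4,115),82)
shot('scene','s8'); shot('top','t8')
import cv2
a=cv2.imread('pics/s8.png')
cv2.imwrite('pics/s8a.png',cv2.resize(a[110:220,215:335],None,fx=5,fy=5,interpolation=cv2.INTER_CUBIC))"
```

```text
t: 9.22
ee_pos: [566.1, 215.9, 174.4]
orientation: [-0.172, 1.564, 0.172]
ft_force: [0.0, -0.6, -1.8]
width: 21.9
t: 9.85
ee_pos: [566.0, 216.2, 174.5]
orientation: [-0.85, 1.399, 0.85]
ft_force: [0.3, 0.0, -0.6]
width: 22.0
t: 10.48
ee_pos: [566.5, 216.3, 120.2]
orientation: [-1.104, 1.273, 1.103]
ft_force: [0.4, 0.3, -1.0]
width: 21.7
t 10.47 pos [566.5 216.3 120.2] F [ 0.4  0.3 -1. ] Mz [ 0.05  0.06 -0.01] w 21.7 q [ 0.35  0.53  1.74  0.    0.88 -1.08]
tool x [ 6.e-04  2.e-04 -1.e+00] z yaw 81.83
shift cm [0.52 0.02 0.01]
turn about tool x deg -0.17
```

View pics/s8a.png

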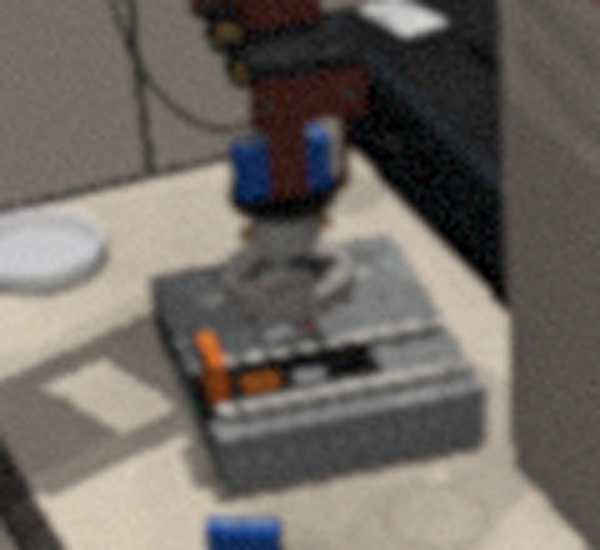

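```bash
python3 -m crank '[[[1,0,0],[0,0,0],1.5],[[0.8,0,0],[0,0,0],1.5],[[0.4,0,0],[0,0,0],1.5],[[0,0,0],[0,0,0],1.5]]';python3 -m crank '[[[0.3,0,0],[0,0,0],1.5],[[0,0,0],[0,0,0],1.5]]'
python3 -c "
from h import *
plan((566.3,216.4,90),82)"
```

```text
t: 11.08
ee_pos: [565.7, 216.0, 97.0]
orientation: [-1.103, 1.275, 1.103]
ft_force: [-0.7, -0.2, -1.4]
width: 21.7
t: 11.32
ee_pos: [566.0, 216.1, 94.5]
orientation: [-1.103, 1.274, 1.103]
ft_force: [-0.4, -1.0, -1.4]
width: 21.6
t 11.32 pos [566.  216.1  94.5] F [-0.4 -1.  -1.4] Mz [0.03 0.03 0.02] w 21.6 q [ 0.35  0.56  1.75 -0.    0.83 -1.08]
tool x [-1.e-04 -1.e-04 -1.e+00] z yaw 81.79
shift cm [ 0.45 -0.03  0.03]
turn about tool x deg -0.21
```

```bash
python3 -m crank '[[[0.3,0,0],[0,0,0],1.5],[[0,0,0],[0,0,0],1.5]]';python3 -m crank '[[[0.3,0,0],[0,0,0],1.5],[[0,0,0],[0,0,0],1.5]]';python3 -m crank '[[[0.3,0,0],[0,0,0],1.5],[[0,0,0],[0,0,0],1.5]]'
python3 -c "
from h import *
plan((566.3,216.4,76),82)"
```

```text
t: 11.58
ee_pos: [565.9, 216.1, 91.3]
orientation: [-1.103, 1.274, 1.103]
ft_force: [0.3, 0.8, -1.8]
width: 21.9
t: 11.82
ee_pos: [565.9, 216.1, 88.3]
orientation: [-1.103, 1.274, 1.103]
ft_force: [0.3, 0.1, -0.7]
width: 21.7
t: 12.08
ee_pos: [566.3, 216.2, 85.9]
orientation: [-1.103, 1.273, 1.103]
ft_force: [-1.0, -0.0, 4.9]
width: 21.8
t 12.07 pos [566.3 216.2  85.9] F [-1.  -0.   4.9] Mz [-0.07  0.13 -0.02] w 21.8 q [ 0.35  0.58  1.75  0.    0.81 -1.08]
tool x [ 4.e-04  1.e-04 -1.e+00] z yaw 81.79
shift cm [ 0.99 -0.    0.02]
turn about tool x deg -0.21
```

```bash
python3 -m crank '[[[0.3,0,0],[0,0,0],1.5],[[0.3,0,0],[0,0,0],1.5],[[0.2,0,0],[0,0,0],1.5],[[0.2,0,0],[0,0,0],1.5],[[0,0,0],[0,0,0],1.5]]'
python3 -c "
from h import *
plan((566.3,216.4,75.5),82)
shot('wrist','w9')"
```

```text
t: 12.7
ee_pos: [566.3, 216.2, 76.4]
orientation: [-1.103, 1.273, 1.103]
ft_force: [-1.6, -0.3, 8.4]
width: 21.9
t 12.7 pos [566.3 216.2  76.4] F [-1.6 -0.3  8.4] Mz [-0.17  0.48 -0.03] w 21.9 q [ 0.35  0.59  1.75 -0.    0.8  -1.08]
tool x [ 6.e-04  2.e-04 -1.e+00] z yaw 81.79
shift cm [0.09 0.01 0.02]
turn about tool x deg -0.21
```

View pics/w9.png

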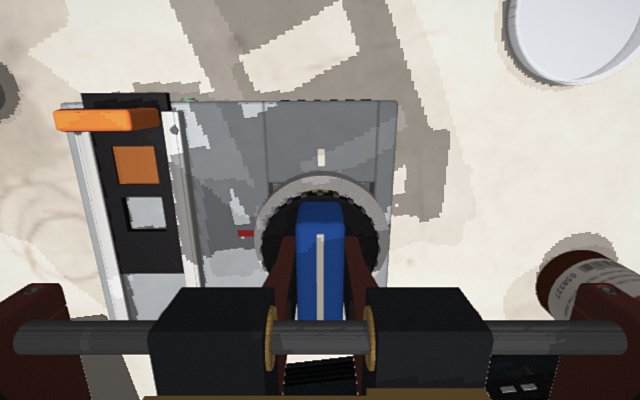

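```bash
python3 -m crank '[[[0.05,0,0],[5,0,0],1.5],[[0,0,0],[5,0,0],1.5],[[0,0,0],[5,0,0],1.5],[[0,0,0],[5,0,0],1.5],[[0,0,0],[0,0,0],1.5]]'
python3 -c "
from h import *
plan((566.3,216.4,75.5),82)
shot('wrist','w10')"
```

```text
t: 13.38
ee_pos: [567.2, 216.5, 76.4]
orientation: [-0.839, 1.4, 0.838]
ft_force: [0.1, -0.0, 7.7]
width: 22.0
t 13.38 pos [567.2 216.5  76.4] F [ 0.1 -0.   7.7] Mz [-0.07  0.16 -0.06] w 22.0 q [ 0.35  0.59  1.75 -0.    0.79 -0.73]
tool x [ 2.6e-03  9.0e-04 -1.0e+00] z yaw 61.73
shift cm [ 0.09  0.08 -0.06]
turn about tool x deg -20.27
```

View pics/w10.png

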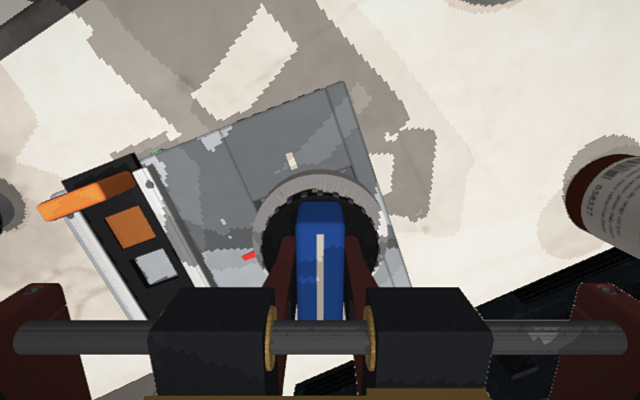

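```bash
python3 -m crank '[[[0,0,0],[7,0,0],1.5],[[0,0,0],[7,0,0],1.5],[[0,0,0],[7,0,0],1.5],[[0,0,0],[7,0,0],1.5],[[0,0,0],[7,0,0],1.5]]'
python3 -m crank '[[[0,0,0],[7,0,0],1.5],[[0,0,0],[7,0,0],1.5],[[0,0,0],[7,0,0],1.5],[[0,0,0],[7,0,0],1.5],[[0,0,0],[0,0,0],1.5]]'
python3 -m crank '[[[0,0,0],[7,0,0],1.5],[[0,0,0],[3,0,0],1.5],[[0,0,0],[0,0,0],1.5]]'
python3 -c "
from h import *
plan((566.3,216.4,75.5),-8)
shot('wrist','w11')"
```

```text
t: 14.05
ee_pos: [567.4, 216.5, 76.4]
orientation: [-0.363, 1.537, 0.364]
ft_force: [0.4, -0.6, 8.3]
width: 22.2
t: 14.68
ee_pos: [567.4, 216.6, 76.4]
orientation: [0.018, 1.568, -0.017]
ft_force: [-1.0, -0.9, 8.0]
width: 21.7
t: 15.05
ee_pos: [567.3, 216.6, 76.4]
orientation: [0.155, 1.563, -0.153]
ft_force: [-0.0, 0.1, 8.5]
width: 22.1
t 15.05 pos [567.3 216.6  76.4] F [-0.   0.1  8.5] Mz [-0.2   0.17 -0.06] w 22.1 q [ 0.35  0.59  1.75 -0.    0.79  0.54]
tool x [ 2.8e-03  9.0e-04 -1.0e+00] z yaw -11.24
shift cm [ 0.09 -0.04 -0.1 ]
turn about tool x deg -3.24
```

View pics/w11.png

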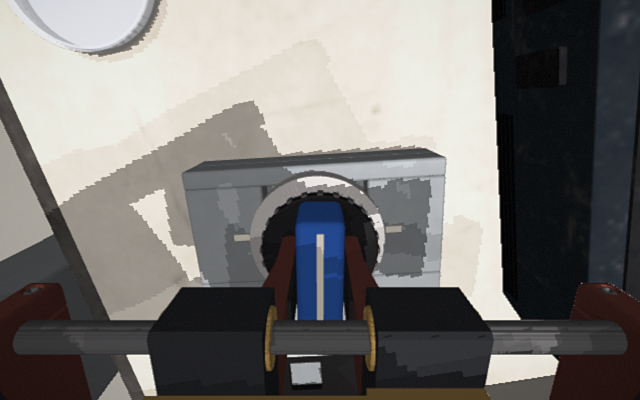

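```bash
python3 -m crank '[[[0,0,0],[2.5,0,0],1.5],[[0,0,0],[0,0,0],1.5]]'; python3 -c "
from h import *
plan((566.3,216.4,75.5),-8)"; python3 -m crank '[[[0,0,0],[2,0,0],1.5],[[0,0,0],[0,0,0],1.5]]'; python3 -c "
from h import *
plan((566.3,216.4,75.5),-8)"
```

```text
t: 15.35
ee_pos: [567.0, 216.7, 76.4]
orientation: [0.189, 1.561, -0.187]
ft_force: [-1.2, 0.7, 9.0]
width: 22.1
t 15.35 pos [567.  216.7  76.4] F [-1.2  0.7  9. ] Mz [0.   0.37 0.03] w 22.1 q [0.35 0.59 1.75 0.   0.79 0.58]
tool x [ 2.2e-03  9.0e-04 -1.0e+00] z yaw -13.72
shift cm [ 0.09 -0.05 -0.06]
turn about tool x deg -5.72
t: 15.6
ee_pos: [566.5, 216.9, 76.4]
orientation: [0.216, 1.559, -0.214]
ft_force: [-3.3, 2.9, 10.4]
width: 21.8
t 15.6 pos [566.5 216.9  76.4] F [-3.3  2.9 10.4] Mz [0.28 0.67 0.2 ] w 21.8 q [0.35 0.59 1.75 0.   0.8  0.62]
tool x [ 0.0012  0.0011 -1.    ] z yaw -15.71
shift cm [ 0.08 -0.06 -0.  ]
turn about tool x deg -7.71
```

```bash
python3 -m crank '[[[0,0,0],[-5,0,0],1.5],[[-0.2,0,0],[0,0,0],1.5],[[-0.2,0,0],[0,0,0],1.5],[[-0.2,0,0],[0,0,0],1.5],[[-0.1,0,0],[0,0,0],1.5]]'; python3 -m crank '[[[0,0,0],[0,0,0],1.5]]';python3 -c "
from h import *
plan((566.3,216.4,83.6),-8)"
```

```text
t: 16.23
ee_pos: [566.9, 216.7, 83.2]
orientation: [0.148, 1.564, -0.146]
ft_force: [0.1, 2.0, 5.7]
width: 21.6
t: 16.35
ee_pos: [566.9, 216.7, 83.1]
orientation: [0.148, 1.564, -0.146]
ft_force: [-0.8, 2.4, 5.6]
width: 21.6
t 16.35 pos [566.9 216.7  83.1] F [-0.8  2.4  5.6] Mz [0.1  0.23 0.1 ] w 21.6 q [0.35 0.58 1.75 0.   0.81 0.53]
tool x [ 0.002  0.001 -1.   ] z yaw -10.71
shift cm [-0.05 -0.05 -0.05]
turn about tool x deg -2.71
```

```bash
python3 -m crank '[[[0,0,0],[0,0,0],5.5],[[0,0,0],[0,0,0],5.5],[[0,0,0],[0,0,0],5.5],[[-1,0,0],[0,0,0],5.5],[[-4,0,0],[0,0,0],5.5]]'; python3 -m crank '[[[-6,0,0],[0,0,0],5.5],[[-3,0,0],[0,0,0],5.5],[[0,0,0],[0,0,0],5.5]]';python3 -c "
from h import *
plan((478,120,160),-8)
shot('wrist','w12');shot('scene','s12');shot('top','t12')
a=cv2.imread('pics/s12.png')
cv2.imwrite('pics/s12a.png',cv2.resize(a[110:220,215:335],None,fx=5,fy=5,interpolation=cv2.INTER_CUBIC))"
```

```text
t: 16.98
ee_pos: [564.4, 215.5, 130.9]
orientation: [0.145, 1.57, -0.149]
ft_force: [-0.2, -0.1, -0.1]
width: 55.0
t: 17.35
ee_pos: [567.7, 216.7, 225.4]
orientation: [0.149, 1.56, -0.145]
ft_force: [0.3, 0.2, -0.7]
width: 54.8
t 17.35 pos [567.7 216.7 225.4] F [ 0.3  0.2 -0.7] Mz [-0.11  0.02 -0.01] w 54.8 q [0.35 0.39 1.67 0.   1.07 0.53]
tool x [ 0.0057  0.0021 -1.    ] z yaw -10.71
shift cm [  6.47 -11.19  -7.05]
turn about tool x deg -2.71
```

View pics/w12.png

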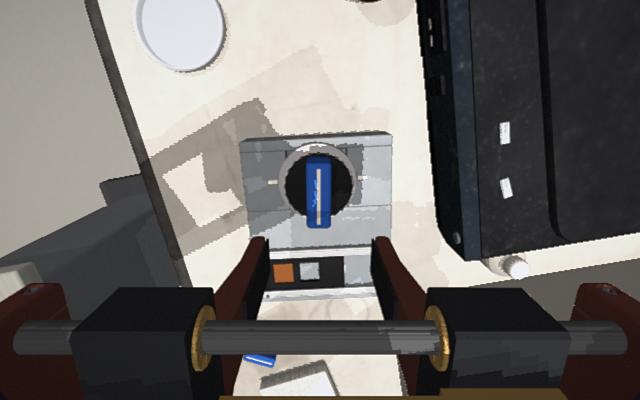

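View pics/s12a.png

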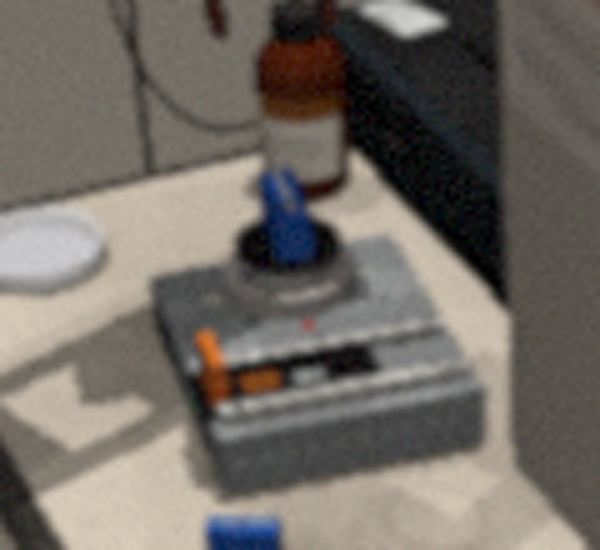

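```bash
python3 -m crank '[[[0.5,-4,-2.5],[0,0,0],7],[[1,-4,-2.5],[0,0,0],7],[[2,-3.1,-2],[-2.7,0,0],7],[[1,0,0],[0,0,0],7],[[0,0,0],[0,0,0],7]]'; python3 -m crank '[[[0,0,0],[0,0,0],7]]'; python3 -c "
from h import *
plan((480,120,180),-8)
shot('wrist','w13')
a=cv2.imread('pics/w13.png')
cv2.imwrite('pics/w13a.png',cv2.resize(a[120:300,220:420],None,fx=3.3,fy=3.3,interpolation=cv2.INTER_CUBIC))"
```

```text
t: 18.12
ee_pos: [476.4, 120.2, 175.8]
orientation: [0.11, 1.57, -0.111]
ft_force: [0.1, 0.0, -0.5]
width: 70.0
t: 18.25
ee_pos: [477.6, 120.8, 177.1]
orientation: [0.11, 1.568, -0.109]
ft_force: [-0.2, -0.2, -0.7]
width: 70.1
t 18.25 pos [477.6 120.8 177.1] F [-0.2 -0.2 -0.7] Mz [-0.09  0.14 -0.  ] w 70.1 q [0.22 0.29 1.95 0.   0.89 0.36]
tool x [ 4.e-04  2.e-04 -1.e+00] z yaw -7.99
shift cm [-0.29 -0.04  0.25]
turn about tool x deg 0.01
```

View pics/w13.png

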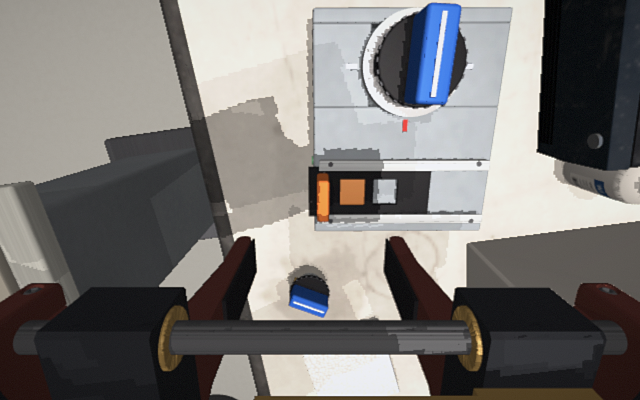

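View pics/w13a.png

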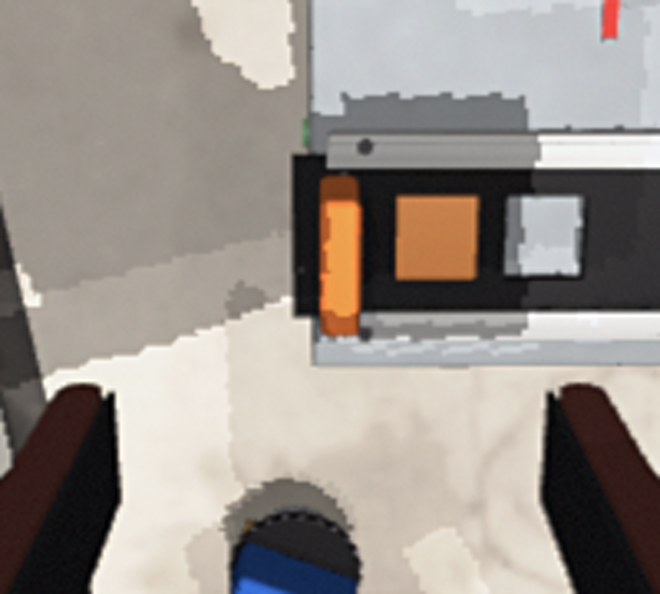

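```bash
python3 - <<'E'
from h import *
K,V=ld('w13')
f=lambda c:((c[0]+.5)/3.3-.5+220,(c[1]+.5)/3.3-.5+120)
for p in((322,258),(360,258),(341,258),(341,192),(341,325)): print(p,back(f(p),82,K,V).round(1))
e=np.array([341,258.]);
am=back(f((437,237)),52,K,V);cl=back(f((545,236)),52,K,V);print("amber,clear",am,cl)
b=np.array([-.85*np.sin(np.radians(8)) ,0]);
p=back((444,12),114,K,V);q=back((430,97),114,K,V);d=p-q;print("stripe",p,q,np.degrees(np.arctan2(d[1],d[0])),np.hypot(*d[:2]))
E
```

```text
(322, 258) [476.4 124.2  82. ]
(360, 258) [485.8 122.9  82. ]
(341, 258) [481.1 123.5  82. ]
(341, 192) [483.4 140.2  82. ]
(341, 325) [478.7 106.   82. ]
amber,clear [507.28645279 116.90626097  52.        ] [536.85831048 113.01376332  52.        ]
stripe [571.89296802 240.46928632 114.        ] [561.30031824 191.76326083 114.        ] 77.7303026412427 49.8445698971658
```

```bash
python3 -m crank '[[[3,0.1,0.3],[0,0,0],7],[[4,0,0],[0,0,0],6],[[3.5,0,0],[0,0,0],5],[[0.8,0,0],[0,0,0],4],[[0,0,0],[0,0,0],3]]'; python3 -c "
from h import *
plan((480.7,121.5,60),-8)
shot('wrist','w14')"
```

```text
t: 18.92
ee_pos: [480.2, 121.0, 64.3]
orientation: [0.11, 1.568, -0.11]
ft_force: [0.3, 0.2, 0.6]
width: 33.3
t 18.93 pos [480.2 121.   64.3] F [0.3 0.2 0.6] Mz [-0.13  0.04  0.01] w 33.3 q [ 0.22  0.49  2.01 -0.    0.64  0.36]
tool x [ 0.  0. -1.] z yaw -7.99
shift cm [0.43 0.06 0.04]
turn about tool x deg 0.01
```

View pics/w14.png

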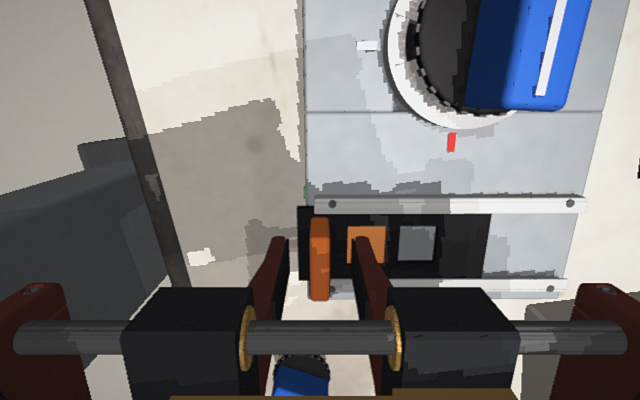

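```bash
python3 -m crank '[[[0.35,0,0],[0,0,0],3],[[0,0,0],[0,0,0],0.8],[[0,0,0],[0,0,0],0.8],[[0,0,0],[0,0,0],0.8],[[0,0,0],[0,0,0],0.8]]'; python3 -c "
from h import *
plan((480.7,121.5,60),-8)"
```

```text
t: 19.6
ee_pos: [480.0, 120.7, 60.9]
orientation: [0.11, 1.568, -0.11]
ft_force: [-1.2, -0.2, 4.0]
width: 10.0
t 19.6 pos [480.  120.7  60.9] F [-1.2 -0.2  4. ] Mz [-0.08  0.18  0.12] w 10.0 q [0.22 0.5  2.01 0.   0.63 0.36]
tool x [ 5.e-04  1.e-04 -1.e+00] z yaw -8.01
shift cm [0.09 0.09 0.06]
turn about tool x deg -0.01
```

Gripped (10.0 mm). I'll slide it 30 mm along tool z.

```bash
python3 -m crank '[[[0,0,0.6],[0,0,0],0.8],[[0,0,0.8],[0,0,0],0.8],[[0,0,0.8],[0,0,0],0.8],[[0,0,0.5],[0,0,0],0.8],[[0,0,0.3],[0,0,0],0.8]]'; python3 -m crank '[[[0,0,0],[0,0,0],0.8],[[0,0,0],[0,0,0],0.8]]'; python3 -c "
from h import *
plan((509.7,116.5,60),-8)"
```

```text
t: 20.23
ee_pos: [509.9, 116.5, 60.8]
orientation: [0.11, 1.568, -0.11]
ft_force: [-5.5, 2.4, 10.3]
width: 9.9
t: 20.48
ee_pos: [509.9, 116.6, 60.8]
orientation: [0.11, 1.567, -0.11]
ft_force: [-0.8, 0.2, 5.3]
width: 9.9
t 20.48 pos [509.9 116.6  60.8] F [-0.8  0.2  5.3] Mz [0.06 0.22 0.07] w 9.9 q [0.2  0.53 1.95 0.   0.67 0.34]
tool x [ 7.e-04  2.e-04 -1.e+00] z yaw -8.02
shift cm [ 0.08 -0.01 -0.02]
turn about tool x deg -0.02
```

Slid 30.2 mm. Next I release, retreat straight up, and swing back out of the way.

```bash
python3 -m crank '[[[0,0,0],[0,0,0],3.5],[[0,0,0],[0,0,0],3.5],[[0,0,0],[0,0,0],3.5],[[-2,0,0],[0,0,0],3.5],[[-5,0,0],[0,0,0],3.5]]'; python3 -m crank '[[[-5,0,0],[0,0,0],3.5],[[-2,0,0],[0,0,0],3.5],[[0,0,-3],[0,0,0],3.5],[[0,0,0],[0,0,0],3.5],[[0,0,0],[0,0,0],3.5]]'; python3 -c "
from h import *
plan((509.7,116.5,60),-8)
shot('wrist','w15');shot('top','t15');shot('scene','s15')
a=cv2.imread('pics/t15.png')
cv2.imwrite('pics/t15a.png',cv2.resize(a[170:260,215:305],None,fx=6.6,fy=6.6,interpolation=cv2.INTER_CUBIC))
a=cv2.imread('pics/s15.png')
cv2.imwrite('pics/s15a.png',cv2.resize(a[130:340,205:365],None,fx=2.8,fy=2.8,interpolation=cv2.INTER_CUBIC))"
```

```text
t: 21.1
ee_pos: [507.6, 116.1, 129.3]
orientation: [0.109, 1.573, -0.111]
ft_force: [0.2, 0.6, 0.0]
width: 35.3
t: 21.72
ee_pos: [480.3, 120.7, 200.6]
orientation: [0.11, 1.567, -0.11]
ft_force: [0.5, 0.7, 0.3]
width: 35.0
t 21.73 pos [480.3 120.7 200.6] F [0.5 0.7 0.3] Mz [-0.06  0.06 -0.06] w 35.0 q [ 0.22  0.26  1.93 -0.    0.95  0.36]
tool x [ 5.e-04  0.e+00 -1.e+00] z yaw -8.0
shift cm [ 1.406e+01 -1.000e-02  2.960e+00]
turn about tool x deg 0.0
```

View pics/w15.png

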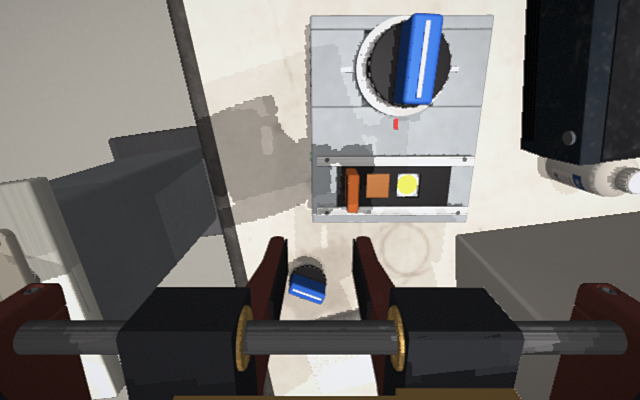

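View pics/s15a.png

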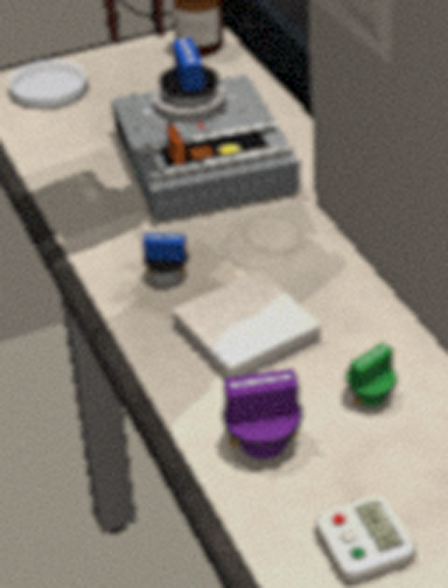

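View pics/t15a.png

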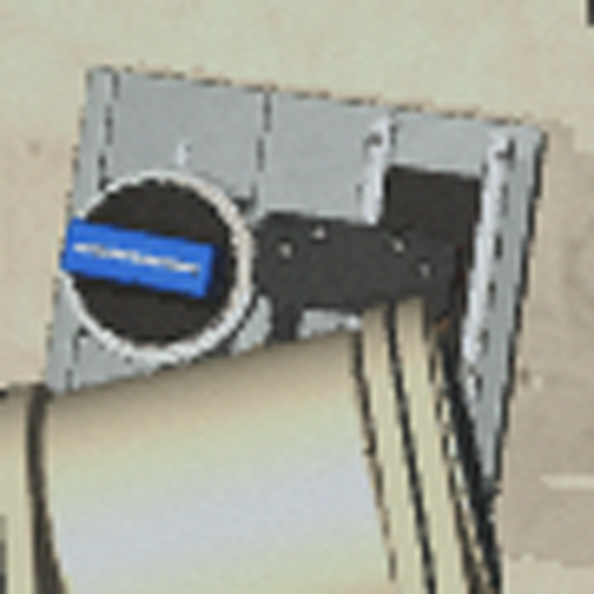

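The clear window at wrist pixel (407,184) now glows yellow, so the lamp is on and the window is over the port. The lamp sits upright in the collar at (420,60), turned across the slots. The gripper is clear of everything, so I'm handing in.

```bash
python3 -c "
from workcell import *
print(close_job())"
```

```text
the job is handed in; nothing more can be done
None
```

The lamp module is in the socket and turned to its stop, and the shutter is on its middle stop. I handed the job in at about 22 s.

- **Lamp:** It went through the entry slots and I pushed it about 10 mm down against the spring. I turned it clockwise until the stop showed as a rise in wrist moment, then eased back 5° and let the spring lift it before letting go. Afterwards it stood upright, with the bar about 94° from where it went in, inside the notch's ±6° play. I did not measure its final height directly. The tool rose to about the locked level, and the bar's apparent size from above fitted that.
- **Shutter:** I gripped the fin, slid it 30.2 mm and let go. In the last picture the clear window over the port was lit yellow.
- **Everything else:** The robot was touching nothing at hand-in, with force readings near zero. I never went near the bottles, the timer or the petri dish; those I could see in the last pictures had not moved.
- **Measurements that disagreed:** The top and wrist cameras put the socket about 3 mm apart in y. I trusted two wrist views, and the plug went in with no side force.

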